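# Free the sagging gate bolt and hold the chip guard ajar

## Robot

A 6-joint arm with a two-finger parallel gripper is mounted at the origin on the work surface. World frame = base frame: x ahead of the robot, y to its left, z up, the work surface at z = 0. Lengths are in m, angles in rad, forces in N, time in s.
With the tool pointing down it reaches from about 0.35 to 0.775 m from the base axis. Payload 7.3 kg.
Tool frame: the origin (TCP) lies midway between the tips of the shut fingers; the grasp point (between the pads) lies 19 mm behind it; z points along the fingers, y is the line along which they close (so a half turn about z gives the same grasp; the last joint's range is limited). The gripper opens to 92 mm and grips with 3 to 60 N. Pads are 19 mm wide; open, the fingers measure 130 mm over their backs; the gripper's body (75 mm by 190 mm) begins 47 mm behind the grasp point.
Start: joints at [1.025, 0.342, 1.524, -0, 1.275, -0.146], TCP at [0.204, 0.484, 0.227] pointing down, gripper open.
Joint ranges: [-2.53, 2.53], [-0.77, 2.02], [0.04, 2.7], [-1, 4.14], [0.28, 2.66], [-3.11, 3.11]. Speed limits (rad/s): [2.57, 2.57, 3.14, 3.14, 3.14, 3.14].

## Interface

Orientations are given as a unit quaternion [w, x, y, z].
In Python, from station import sense, grab_frame, get_calibration, close_job, recognise, tip_of gives the robot as it stands.
- The arm moves only by the shell command python3 -m pendant 'ROWS'. ROWS is JSON, a list that holds one entry, the list of rows, each a list of 7 numbers: the shift along the tool's x, y, z normalised to -1 to 1, where 1 is 0.2 m, then the turn, a rotation vector about the tool's x, y, z normalised to -1 to 1, where 1 is 45 degrees, then the closure, from -1 (fully open) to 1 (shut). In form: [[[dx, dy, dz, rx, ry, rz, hand], ...]]. A call has 1 to 10 rows; each row is the pose to reach, as a shift and turn from the pose commanded when the call began, along the tool's axes at that moment; what a row does not reach only later rows make up. A row lasts 1/10 s, in which the tool goes at most 50 mm and 8.59 degrees, less where a joint would pass 70% of its speed; a pose out of reach is approached as far as the arm can. A call with a number of a shift or a turn outside -1 to 1 is refused whole. A call with a gripper value outside its range is refused whole. The fingers move at their own pace and stop on an object; the grip force is fixed at half the most. Time passes only in rows, so rows that repeat a pose let the fingers close. It gives the time, the measured TCP pose, the force, the opening and the grip force at its end, in the units of the state.
- sense(): the state, without advancing time (a new reading comes with each control period).
- grab_frame(name): name is "scene" or "top"; returns (picture, depth): 384x512x3 uint8, red, green, blue; 384x512 float32, m along the optical axis (not along the pixel's ray), 0 where there is no reading.
- get_calibration(name): a dict with "vertical_fov" (degrees; the focal length in pixels is half the picture's height over the tangent of half this angle, whatever the lens; pixels are square), "cx", "cy" (the principal point, pixels), "R" (3x3) and "t" (3): a world point X has camera coordinates R X + t. Camera axes: x right, y down, z forward; pixel columns grow to the right and rows downward; lengths in m; the calibration is good to about 2 mm. A picture is of the moment at which its call begins. get_calibration takes no time and is no camera call.
- close_job(): hands the job in; it is judged then, once.
Trained networks look in the newest picture that a camera, given by its name, has taken for a name from the list of things; names that differ only in an ending like _2 or _b are one class to them, and where a whole thing is asked for, a point or a joint stands for the part that bears it (a point fixed in the world has none). Each returns a list of dicts, best first, with "conf" (0 to 1); they miss things now and then, are a little off and sometimes report something else, mostly with a low value. They report only what shows in the picture. A call takes as long as a camera call.
- recognise(name, camera): "at" ([column, row] as shares, 0 to 1, of the picture: columns of its width, rows of its height, amid what is visible of it).
- tip_of(name, camera): "at" ([column, row] as shares, 0 to 1, of the picture: columns of its width, rows of its height: a listed point, or the origin of a listed thing).
The state is a dict: "clock": time; "q": joint angles; "joint_velocities": joint speeds; "joint_efforts": joint torques, N m; "ee_pos": TCP position; "eef_rot": TCP orientation; "contact_force": force on the tool from outside, world axes, zero at the start; "ft_torque": the same for the moment, N m; "gripper_width": finger opening in m; "finger_force": force on a finger pad.
Only numpy, scipy, OpenCV 4.12 (cv2) and the standard library are available. Lean on these libraries where they do the work, as an engineer would, in place of code of your own. Each camera call takes 0.05 s, during which the arm holds its last target. There are 200 camera calls.

## Task

The sprung yellow gate of the chip guard is locked by a barrel bolt that has sagged, so that the collar at its nose sits behind the bent-up lip of the brass keeper: lift the bolt by its red knob, draw it back over the lip until it is clear of the keeper, without wrenching the keeper. Then pull the gate open towards you by about a hand's width (roughly 10 cm at its free edge) and finish while still holding it ajar there, because it springs shut if let go. Leave the screwdriver, the spanner and the oil tin alone.

Things in the scene. Friction and masses are not known exactly. Their poses are not given: they have to be found in the camera images.
- guard: Chip guard fixed to the bench: rust-brown slab 270 x 420 x 12 mm, grey posts, clear fences 116 mm high, blue vice inside. Origin at bench height in the middle of the shut gate's line; +x points from the gate into the guard (away from the robot), +y along the shut gate from latch post to hinge (robot's left), z up. Place and yaw vary.
- gate_hinge (a point): Point on the gate's vertical hinge axis, 170 mm above the bench (height of the gate's top); 135 mm from the guard's origin along its +y.
- gate (a joint): Opening of the gate, rad: 0 shut, grows as the free edge swings towards the robot (clockwise from above), stop at 1.2. Yellow frame with clear pane, 270 mm wide, 20 thick, 30 to 170 mm above the bench, about 1 kg. A spring pulls it shut (0.5 N m at 0, 0.7 N m at 0.4 rad: about 4 N at the knob) and slams it if let go.
- gate_edge (a point): Top of the gate's free edge, 270 mm from the hinge axis; 10 cm of travel here is about 0.38 rad.
- bolt_draw (a joint): How far the bolt is drawn along the gate towards the hinge, m: 0 home in the keeper, stop at 0.050; it stays where left (drag about 2 N). Unlifted, its collar strikes the keeper's lip at about 0.0095. From 0.032 on it is clear of the keeper and the gate can swing. Starts between 0 and 0.006.
- bolt_lift (a joint): How far the bolt is lifted in its slotted guides, m: 0 sagged (it falls back to this by its weight, about 0.3 kg), stop at 0.016. The collar clears the lip above about 0.006, so lift by about 0.011; once past the lip it may be lowered again.
- knob_grip (a point): Where to grip the bolt's knob, a red upright round bar 16 mm in diameter. The point is on its axis, 22 mm below its top, 50 mm above the rod's axis, 240 mm above the bench when sagged; the bar is free for 44 mm below it. It moves with bolt and gate. Bolt guides 22 mm wide, up to 216 mm high, stand on the gate 40 mm to the latch side and 90 mm to the hinge side of the knob when home.
- bolt_collar (a point): Centre of the steel collar (28 mm diameter, 10 mm long) near the nose of the 12 mm steel bolt rod, 102 mm from the knob's axis towards the latch post, 190 mm above the bench when sagged. The nose ends 10 mm beyond it.
- keeper_lip (a point): Middle of the top edge of the brass keeper's bent-up lip on the latch post, 182 mm above the bench; the lip is 5 mm thick along the bolt. Behind it, two cheeks 37 mm high and 34 mm apart hold the collar sideways.
- keeper: The brass keeper on the latch post (same origin and axes as the guard).
- screwdriver_mid (a point): Screwdriver with a red handle lying in front of the latch post; leave it alone. Point at the tool's middle.
- spanner_mid (a point): Steel spanner lying flat on the bench in front of the gate (low enough that the gate passes above it); leave it alone. Point at its middle.
- oil_tin_mid (a point): Green oil tin, 60 mm in diameter and 110 mm high, standing in front of the hinge post, to the left; leave it alone. Point at its centre.

How it is judged:
By the outcome, as a careful person would: the job done as asked, in the order asked, and still so for the second after the job is handed in, while the arm keeps its last pose, push and grip.
It also fails if it takes over 38 s, if anything falls off the work surface, if the arm or the gripper's body presses on something with over 40 N, if the wrist force passes 120 N, or if a joint passes its speed limit or range.

## Working session

There is one attempt and no reset: what is moved stays moved. The work goes in short steps, Python scripts to look and compute and a shell command to move; the robot and the scene stay as the last step left them, time stands still between calls to the robot, and variables do not carry over. Pictures are saved under pics/ and viewed, at most 10 in all, crops included, and the job is handed in when it is done.

```bash
mkdir -p pics; cat > h.py <<'E'
import numpy as np, cv2
from station import *
def ray(cam,u,v):
    c=get_calibration(cam); f=192/np.tan(np.radians(c["vertical_fov"])/2)
    R=np.array(c["R"]);t=np.array(c["t"])
    return -R.T@t, R.T@np.array([(u-c["cx"])/f,(v-c["cy"])/f,1.]), f
def atz(cam,at,z):
    o,d,_=ray(cam,at[0]*512,at[1]*384); return o+d*(z-o[2])/d[2]
def atdepth(cam,u,v,dep):
    o,d,_=ray(cam,u,v); return o+d*dep
E
python3 - <<'E'
from h import *
s=sense(); print({k:np.round(v,3).tolist() for k,v in s.items()})
for c in("scene","top"):
    p,d=grab_frame(c); cv2.imwrite(f"pics/{c}0.png",p[:,:,::-1]); np.save(f"pics/{c}0.npy",d)
    print(c,np.round(ray(c,256,192)[0],3))
    for n,z in [("knob_grip",.24),("bolt_collar",.19),("keeper_lip",.182),("gate_hinge",.17),("gate_edge",.17),("guard",0),("oil_tin_mid",.055),("screwdriver_mid",.01)]:
        for r in tip_of(n,c)[:2]: print(c,n,np.round(r["conf"],2),np.round(np.multiply(r["at"],[512,384]),1),np.round(atz(c,r["at"],z),4))
E
```

```text
{'clock': 0.0, 'q': [1.025, 0.343, 1.525, 0.0, 1.275, -0.146], 'joint_velocities': [0.0, 0.0, 0.001, -0.0, 0.0, -0.0], 'joint_efforts': [0.001, -43.124, -24.423, 0.072, 0.056, -0.0], 'ee_pos': [0.204, 0.483, 0.226], 'eef_rot': [-0.0, 0.199, 0.98, -0.001], 'contact_force': [1.05, -0.057, -0.148], 'ft_torque': [-0.006, -0.036, 0.038], 'finger_force': 0.0, 'gripper_width': 0.091}
scene [ 1.009 -0.416  0.921]
scene knob_grip 0.93 [220.7 235.1] [ 0.5966 -0.1263  0.24  ]
scene knob_grip 0.65 [238.2 242.3] [ 0.6389 -0.1101  0.24  ]
scene bolt_collar 0.89 [180.4 261.5] [ 0.5617 -0.2219  0.19  ]
scene gate_hinge 0.68 [298.1 231.4] [0.6794 0.057  0.17  ]
scene gate_edge 0.66 [222.9 234.9] [ 0.5575 -0.0921  0.17  ]
scene guard 0.86 [251.1 281. ] [ 0.6325 -0.0628  0.    ]
scene oil_tin_mid 0.9 [313.6 217.1] [0.6243 0.2051 0.055 ]
scene screwdriver_mid 0.9 [141.3 272.6] [ 0.4071 -0.2759  0.01  ]
top [0.39  0.066 0.985]
top knob_grip 0.65 [344.  162.6] [ 0.5993 -0.126   0.24  ]
top knob_grip 0.64 [377.6 181.1] [ 0.5574 -0.1969  0.24  ]
top bolt_collar 0.68 [383.8 184.5] [ 0.5604 -0.2283  0.19  ]
top keeper_lip 0.84 [378.7 179.7] [ 0.5737 -0.2201  0.182 ]
top gate_hinge 0.68 [264.5 137.8] [0.6823 0.0466 0.17  ]
top gate_hinge 0.63 [283.7 216. ] [0.4906 0.0034 0.17  ]
top gate_edge 0.77 [365.3 175.7] [ 0.5864 -0.1932  0.17  ]
top gate_edge 0.48 [304.2 175.8] [ 0.5868 -0.0473  0.17  ]
top guard 0.76 [303.4 176.9] [ 0.6246 -0.0687  0.    ]
top guard 0.45 [198.8 173.1] [0.6372 0.2329 0.    ]
top oil_tin_mid 0.94 [202.  173.8] [0.6214 0.2149 0.055 ]
top oil_tin_mid 0.66 [281.2 217.1] [0.5019 0.0012 0.055 ]
top screwdriver_mid 0.6 [381.8 250.2] [ 0.415  -0.2761  0.01  ]
```

```bash
python3 - <<'E'
import cv2
a=cv2.imread("pics/scene0.png")[150:330,110:350]; b=cv2.imread("pics/top0.png")[100:280,180:420]
cv2.imwrite("pics/both.png",cv2.resize(cv2.vconcat([a,b]),None,fx=1.65,fy=1.65,interpolation=2))
from h import *
# red blob
for c,z,box in(("top",.262,(320,140,380,190)),("scene",.24,(205,215,240,260))):
    p=cv2.imread(f"pics/{c}0.png");d=np.load(f"pics/{c}0.npy"); h=cv2.cvtColor(p,cv2.COLOR_BGR2HSV)
    m=((h[...,0]<8)|(h[...,0]>172))&(h[...,1]>140)&(h[...,2]>70)
    n,l,st,ce=cv2.connectedComponentsWithStats(m.astype(np.uint8))
    for i in range(1,n):
        if st[i,4]>15:
            vs,us=np.where(l==i); P=np.array([atdepth(c,u,v,d[v,u]) for u,v in zip(us,vs)])
            print(c,st[i],ce[i].round(1),"P med",np.median(P,0).round(3),"zmax",P[:,2].max().round(3),"top px",P[P[:,2]>P[:,2].max()-.01].mean(0).round(4))
E
```

```text
Traceback (most recent call last):
  File "h.py", line 10, in atdepth
    o,d,_=ray(cam,u,v); return o+d*dep
          ~~~^^^^^^^^^
  File "h.py", line 4, in ray
    c=get_calibration(cam); f=192/np.tan(np.radians(c["vertical_fov"])/2)
ValueError: time passes only in moves, steps and waits
```

View pics/both.png

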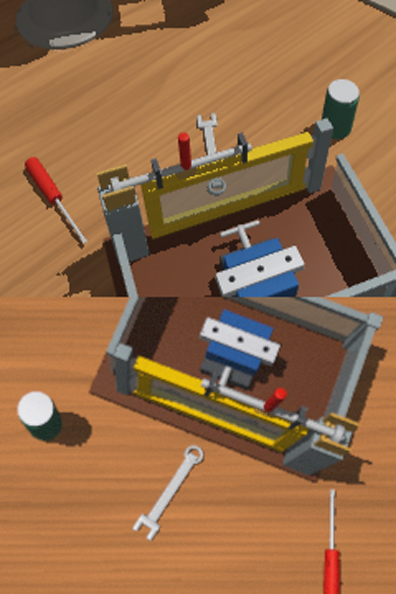

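The crops show the red knob on the gate's top rod, at full-picture (221,235) in scene and (346,160) in top. The collar is in the brass keeper at the latch end, the hinge is at the far left, and the spanner, tin and screwdriver are clear of the gate. The networks' knob and collar points agree with this. Next I'll refine the knob and yaw.

```bash
sed -i 's/^from station import \*/from station import *\nimport functools, station\nget_calibration=functools.lru_cache(None)(station.get_calibration)/' h.py; python3 - <<'E'
from h import *
for c in("top","scene"):
    p=cv2.imread(f"pics/{c}0.png");d=np.load(f"pics/{c}0.npy"); h=cv2.cvtColor(p,cv2.COLOR_BGR2HSV)
    H=h[...,0].astype(int)
    for nm,m,hi in(("red",((H<8)|(H>172))&(h[...,1]>140)&(h[...,2]>70),None),("yellow",(H>20)&(H<32)&(h[...,1]>180)&(h[...,2]>100),.17)):
        n,l,st,ce=cv2.connectedComponentsWithStats(m.astype(np.uint8))
        for i in range(1,n):
            if st[i,4]<25: continue
            vs,us=np.where((l==i)&(d>0)); P=np.array([atdepth(c,u,v,d[v,u]) for u,v in zip(us,vs)])
            print(c,nm,st[i],ce[i].round(1),"med",np.median(P,0).round(3),"z",P[:,2].min().round(3),P[:,2].max().round(3))
            if nm=="red": print("  at z=.24 via median pixel", [atz(c,(ce[i][0]/512,ce[i][1]/384),z).round(4).tolist() for z in(.235,.26)])
            T=P[abs(P[:,2]-.170)<.004]
            if nm=="yellow" and len(T)>40:
                vx,vy,x,y=cv2.fitLine(T[:,:2].astype(np.float32),cv2.DIST_HUBER,0,.01,.01).ravel()
                if vy<0: vx,vy=-vx,-vy
                k=np.array([.598,-.126])-[x,y]
                print("  top face",len(T),"dir",vx,vy,"yaw",np.arctan2(-vx,vy),"ctr",x,y,"ends",np.sort((T[:,:2]-[x,y])@[vx,vy])[[0,-1]],"knob off line",k@[vy,-vx])
E
```

```text
top red [    0     0   512    76 23559] [252.7  22.6] med [ 1.233  0.08  -0.144] z -0.5 -0.025
  at z=.24 via median pixel [[0.9495, 0.0739, 0.235], [0.9308, 0.0736, 0.26]]
top red [340 154  14  16 126] [346.6 161.2] med [ 0.601 -0.131  0.238] z 0.008 0.265
  at z=.24 via median pixel [[0.6038, -0.1332, 0.235], [0.5966, -0.1265, 0.26]]
top red [376 253  10  38 364] [380.6 271.9] med [ 0.357 -0.264  0.024] z 0.001 0.03
  at z=.24 via median pixel [[0.3646, -0.1915, 0.235], [0.3655, -0.1829, 0.26]]
top yellow [261 136  44  24 395] [281.9 147.1] med [0.659 0.004 0.17 ] z 0.009 0.173
  top face 353 dir 0.39551297 0.91846037 yaw -0.40662634 ctr 0.65819466 0.003071417 ends [-0.05695272  0.05331229] knob off line -0.004236991389083135
top yellow [261 157  95  36 359] [311.5 175.1] med [ 0.616 -0.086  0.051] z 0.043 0.147
top yellow [307 158  49  21 178] [331.3 168.6] med [ 0.604 -0.112  0.17 ] z 0.165 0.182
  top face 164 dir 0.3756132 0.9267765 yaw -0.38505834 ctr 0.6053655 -0.10965046 ends [-0.06286955  0.05815291] knob off line -0.0006850840271918276
top yellow [357 178   9   7  31] [361
[... 419 characters left out ...]
26] [488.2 348. ] med [ 1.233  0.485 -0.368] z -0.742 0.048
  at z=.24 via median pixel [[1.1319, 0.0777, 0.235], [1.1274, 0.0597, 0.26]]
scene yellow [260 230  40  19 291] [278.9 238.7] med [0.661 0.005 0.17 ] z 0.162 0.173
  top face 277 dir 0.370216 0.9289457 yaw -0.37924156 ctr 0.66134065 0.0036385185 ends [-0.05307542  0.05470627] knob off line -0.010845774027450628
scene yellow [220 251  28   9  62] [233.8 255.1] med [ 0.622 -0.111  0.169] z 0.163 0.172
  top face 52 dir 0.4061463 0.9138081 yaw -0.4182329 ctr 0.6176906 -0.11938586 ends [-0.02518911  0.04293562] knob off line -0.015307142700565754
scene yellow [  0 346  18  38 359] [  5.6 370.4] med [ 0.435 -0.626  0.049] z -0.001 0.074
```

```bash
cat >> h.py <<'E'
from scipy.optimize import least_squares
def knob(frames, zlo, zhi):
    Q=[]
    for c,(p,d) in frames.items():
        h=cv2.cvtColor(p,cv2.COLOR_RGB2HSV);H=h[...,0].astype(int)
        m=((H<8)|(H>172))&(h[...,1]>140)&(h[...,2]>70)&(d>0)
        vs,us=np.where(m);P=np.array([atdepth(c,u,v,d[v,u]) for u,v in zip(us,vs)])
        P=P[(P[:,2]>zlo)&(P[:,2]<zhi)&(P[:,0]>.4)&(P[:,0]<.8)&(abs(P[:,1])<.4)]
        r=least_squares(lambda x:np.hypot(*(P[:,:2]-x).T)-.008,P[:,:2].mean(0)+.004*np.sign(P[:,:2].mean(0)-ray(c,0,0)[0][:2]),loss="huber",f_scale=.002)
        print(c,len(P),P[:,:2].mean(0).round(4),"axis",r.x.round(4),"rms",np.sqrt((r.fun**2).mean()).round(4)); Q.append(P)
    P=np.vstack(Q)
    r=least_squares(lambda x:np.hypot(*(P[:,:2]-x).T)-.008,P[:,:2].mean(0),loss="huber",f_scale=.002)
    print("both",r.x.round(4),np.sqrt((r.fun**2).mean()).round(4))
E
python3 - <<'E'
from h import *
knob({c:(cv2.imread(f"pics/{c}0.png")[:,:,::-1].copy(),np.load(f"pics/{c}0.npy")) for c in("top","scene")},.205,.256)
E
python3 -m pendant '[[[0,0,-0.2,0,0,0,-1],[-0.2,-0.12,-0.45,0,0,0,-1],[-0.4,-0.25,-0.65,0,0,0,-1],[-0.6,-0.4,-0.65,0,0,0,-1],[-0.8,-0.55,-0.65,0,0,0,-1],[-1,-0.67,-0.65,0,0,0,-1],[-1,-0.67,-0.65,0,0,0,-1]]]'
```

```text
top 52 [ 0.5986 -0.1294] axis [ 0.6029 -0.1345] rms 0.0004
scene 81 [ 0.6084 -0.1339] axis [ 0.6031 -0.1301] rms 0.0007
both [ 0.6032 -0.1317] 0.0015
clock: 1.6
ee_pos: [0.3379, 0.2795, 0.3573]
eef_rot: [0.001, 0.2, 0.98, 0.0]
contact_force: [-0.9, 0.4, -0.2]
gripper_width: 0.0917
finger_force: 0.0
```

```bash
python3 -m pendant '[[[-0.2,-0.14,0,0,0,0,-1],[-0.4,-0.28,0,0,0,0,-1],[-0.6,-0.42,0,0,0,0,-1],[-0.8,-0.56,0,0,0,0,-1],[-1,-0.69,0,0,0,0,-1],[-1,-0.69,0,0,0,0,-1]]]'
python3 -m pendant '[[[-0.2,-0.14,0,0,0,0,-1],[-0.4,-0.28,0,0,0,0,-1],[-0.6,-0.42,0,0,0,0,-1],[-0.8,-0.56,0,0,0,0,-1],[-1,-0.69,0,0,0,0,-1],[-1,-0.69,0,0,0,0,-1],[-1,-0.69,0,0,0,0,-1]]]'
python3 - <<'E'
from h import *
from scipy.spatial.transform import Rotation as Ro
s=sense();q=np.array(s["eef_rot"]);R=Ro.from_quat(q[[1,2,3,0]]).as_matrix();print(s["ee_pos"],R.round(3).tolist())
print("shift units to knob z.226",(R.T@(np.array([.603,-.132,.226])-s["ee_pos"])/.2).round(3),s["q"],s["clock"])
p,d=grab_frame("scene");cv2.imwrite("pics/s1.png",cv2.resize(p[130:290,120:340,::-1],None,fx=3,fy=3))
knob({"scene":(p,d)},.205,.256)
E
```

```text
clock: 2.2
ee_pos: [0.4692, 0.0729, 0.3559]
eef_rot: [-0.0, 0.202, 0.979, -0.001]
contact_force: [0.3, 0.3, 0.3]
gripper_width: 0.0917
finger_force: 0.0
clock: 2.9
ee_pos: [0.5975, -0.1276, 0.3556]
eef_rot: [-0.001, 0.199, 0.98, 0.0]
contact_force: [-0.3, 0.0, -0.7]
gripper_width: 0.0915
finger_force: 0.0
[ 0.59750594 -0.12759594  0.3556027 ] [[-0.921, 0.39, -0.002], [0.39, 0.921, 0.001], [0.002, 0.0, -1.0]]
shift units to knob z.226 [-0.035 -0.01   0.648] [-3.36062946e-01  4.59324832e-01  9.97296442e-01  5.79152687e-04
  1.68713118e+00 -1.50595981e+00] 2.9
scene 82 [ 0.6085 -0.134 ] axis [ 0.6032 -0.1302] rms 0.0006
both [ 0.6032 -0.1302] 0.0006
```

View pics/s1.png

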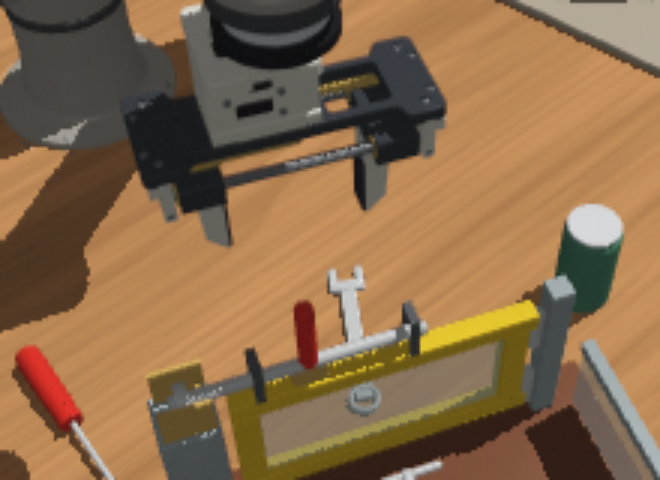

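The picture shows the open fingers above the knob (crop (305,335)), one on each side along the rod. The latch-side guide is at (257,375) and the hinge-side guide at (410,330), and the way down is clear.

```bash
python3 -m pendant '[[[-0.03,-0.005,0.2,0,0,0,-1],[-0.03,-0.005,0.4,0,0,0,-1],[-0.03,-0.005,0.55,0,0,0,-1],[-0.03,-0.005,0.64,0,0,0,-1],[-0.03,-0.005,0.64,0,0,0,-1],[-0.03,-0.005,0.64,0,0,0,-1]]]'
python3 - <<'E'
from h import *
p,d=grab_frame("scene");cv2.imwrite("pics/s2.png",cv2.resize(p[180:290,160:310,::-1],None,fx=5,fy=5))
E
```

```text
clock: 3.55
ee_pos: [0.6027, -0.1296, 0.2303]
eef_rot: [0.001, 0.198, 0.98, 0.0]
contact_force: [-0.2, -0.6, 0.4]
gripper_width: 0.0918
finger_force: 0.0
```

View pics/s2.png

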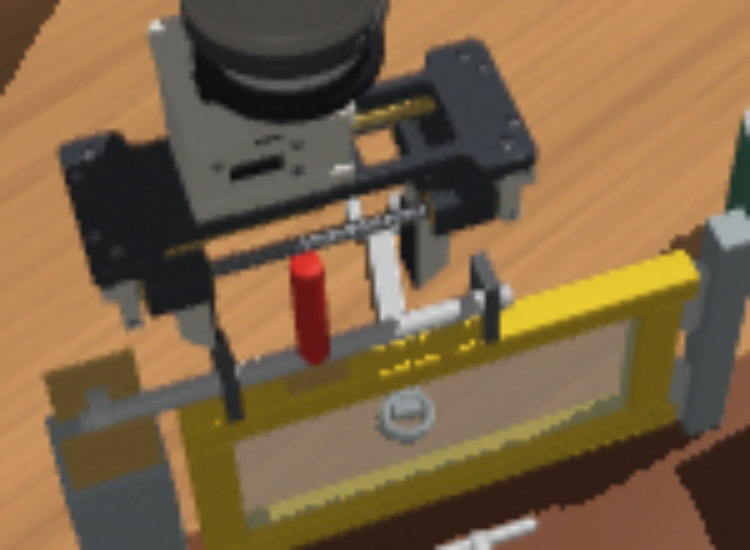

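The knob (310,310) stands midway between the fingers (195,320) and (430,250). Closing.

```bash
python3 -m pendant '[[[0,0,0,0,0,0,1],[0,0,0.01,0,0,0,1],[0,0,0.025,0,0,0,1],[0,0,0.025,0,0,0,1],[0,0,0.025,0,0,0,1],[0,0,0.025,0,0,0,1],[0,0,0.025,0,0,0,1],[0,0,0.025,0,0,0,1]]]'
```

```text
clock: 4.4
ee_pos: [0.6026, -0.1309, 0.2237]
eef_rot: [0.0, 0.199, 0.98, 0.0]
contact_force: [-0.0, 0.4, 0.3]
gripper_width: 0.0323
finger_force: 0.0
```

```bash
python3 -m pendant '[[[0,0,0,0,0,0,1],[0,0,0,0,0,0,1],[0,0,0,0,0,0,1],[0,0,0,0,0,0,1],[0,0,0,0,0,0,1],[0,0,0,0,0,0,1]]]'
```

```text
clock: 5.0
ee_pos: [0.6026, -0.1309, 0.2237]
eef_rot: [0.0, 0.199, 0.98, -0.0]
contact_force: [-1.1, -0.7, 0.8]
gripper_width: 0.0154
finger_force: 30.0
```

Gripped at about 16 mm with almost no side force. Lifting 11 mm.

```bash
python3 -m pendant '[[[0,0,-0.02,0,0,0,1],[0,0,-0.04,0,0,0,1],[0,0,-0.057,0,0,0,1],[0,0,-0.057,0,0,0,1],[0,0,-0.057,0,0,0,1]]]'
```

```text
clock: 5.5
ee_pos: [0.6025, -0.1309, 0.2351]
eef_rot: [-0.0, 0.199, 0.98, 0.0]
contact_force: [-0.2, -1.1, -3.5]
gripper_width: 0.0155
finger_force: 30.0
```

The wrist now carries the bolt's weight (3.5 N). Drawing it back, with a check just past the lip.

```bash
python3 -m pendant '[[[0,0.02,0,0,0,0,1],[0,0.04,0,0,0,0,1],[0,0.06,0,0,0,0,1],[0,0.075,0,0,0,0,1],[0,0.075,0,0,0,0,1]]]'
```

```text
clock: 6.0
ee_pos: [0.6086, -0.1162, 0.235]
eef_rot: [-0.0, 0.198, 0.98, 0.0]
contact_force: [-0.2, -0.2, -3.2]
gripper_width: 0.0154
finger_force: 30.0
```

```bash
python3 -m pendant '[[[0,0.025,0,0,0,0,1],[0,0.05,0,0,0,0,1],[0,0.075,0,0,0,0,1],[0,0.1,0,0,0,0,1],[0,0.12,0,0,0,0,1],[0,0.125,0,0,0,0,1],[0,0.125,0,0,0,0,1]]]'
python3 - <<'E'
from h import *
fr={c:grab_frame(c) for c in("scene","top")}
p=fr["scene"][0];q=fr["top"][0]
cv2.imwrite("pics/s3.png",cv2.resize(cv2.vconcat([p[190:290,160:310,::-1],q[110:210,250:400,::-1]]),None,fx=2.9,fy=2.9))
knob({"scene":fr["scene"]},.21,.25)
print({k:np.round(sense()[k],4) for k in("ee_pos","contact_force","clock","q")})
for c in fr:
  for n in("bolt_collar","keeper_lip","gate_hinge"):
    for r in tip_of(n,c)[:1]: print(c,n,round(r["conf"],2),atz(c,r["at"],.2 if n=="bolt_collar" else .18 if n=="keeper_lip" else .17).round(4))
E
```

```text
clock: 6.7
ee_pos: [0.6182, -0.0934, 0.2351]
eef_rot: [-0.0, 0.198, 0.98, 0.0]
contact_force: [0.0, 0.8, -4.1]
gripper_width: 0.0155
finger_force: 30.0
scene 55 [ 0.6247 -0.0958] axis [ 0.6189 -0.0919] rms 0.0007
both [ 0.6189 -0.0919] 0.0007
{'ee_pos': array([ 0.6182, -0.0934,  0.2351]), 'contact_force': array([-1.1096,  2.2351, -3.9501]), 'clock': np.float64(6.8), 'q': array([-2.7310e-01,  5.2480e-01,  1.2099e+00,  1.2000e-03,  1.4070e+00,
       -1.4445e+00])}
scene bolt_collar 0.85 [ 0.581  -0.1766  0.2   ]
scene keeper_lip 0.92 [ 0.5742 -0.2151  0.18  ]
scene gate_hinge 0.66 [0.6794 0.0719 0.17  ]
top gate_hinge 0.88 [0.6855 0.0516 0.17  ]
```

View pics/s3.png

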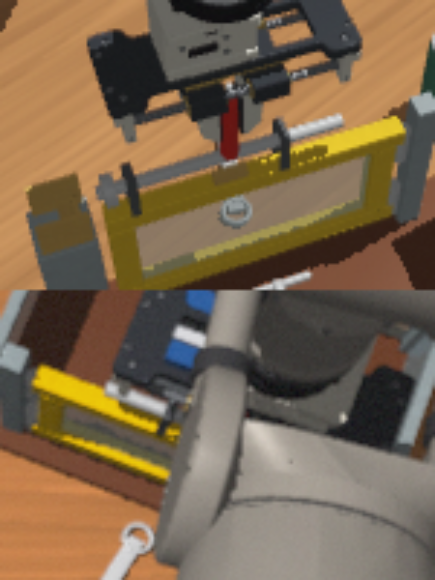

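The collar (crop (105,185)) is well clear of the keeper (60,215), with the bolt drawn about 40 mm. Swinging the gate about the hinge, with a radius of about 0.159 m; first half.

```bash
python3 -m pendant '[[[0.02,0,0,0,0,0.032,1],[0.04,0.001,0,0,0,0.064,1],[0.06,0.002,0,0,0,0.095,1],[0.079,0.004,0,0,0,0.127,1],[0.1,0.006,0,0,0,0.16,1],[0.119,0.009,0,0,0,0.191,1],[0.15,0.014,0,0,0,0.242,1],[0.15,0.014,0,0,0,0.242,1]]]'
```

```text
clock: 7.9
ee_pos: [0.591, -0.0795, 0.2353]
eef_rot: [-0.0, 0.291, 0.957, -0.0]
contact_force: [3.3, -1.1, -3.4]
gripper_width: 0.0153
finger_force: 30.0
```

The gate follows with a spring force of about 3.5 N. The tool frame turned with the gate, so the same rows do the second half.

```bash
python3 -m pendant '[[[0.02,0,0,0,0,0.032,1],[0.04,0.001,0,0,0,0.064,1],[0.06,0.002,0,0,0,0.095,1],[0.079,0.004,0,0,0,0.127,1],[0.1,0.006,0,0,0,0.16,1],[0.119,0.009,0,0,0,0.191,1],[0.15,0.014,0,0,0,0.242,1],[0.15,0.014,0,0,0,0.242,1],[0.15,0.014,0,0,0,0.242,1],[0.15,0.014,0,0,0,0.242,1]]]'
python3 - <<'E'
from h import *
p,d=grab_frame("scene");cv2.imwrite("pics/s4.png",cv2.resize(p[150:300,130:340,::-1],None,fx=3,fy=3))
h=cv2.cvtColor(p,cv2.COLOR_RGB2HSV);H=h[...,0].astype(int)
m=(H>20)&(H<32)&(h[...,1]>180)&(h[...,2]>100)&(d>0)
vs,us=np.where(m);P=np.array([atdepth("scene",u,v,d[v,u]) for u,v in zip(us,vs)])
T=P[(abs(P[:,2]-.17)<.004)&(P[:,0]>.45)]
vx,vy,x,y=cv2.fitLine(T[:,:2].astype(np.float32),cv2.DIST_HUBER,0,.01,.01).ravel()
print(len(T),"gate yaw",np.arctan2(-vx*np.sign(vy),abs(vy)),T[:,1].min(),T[:,1].max())
knob({"scene":(p,d)},.21,.25)
for n in("gate_edge","gate_hinge","keeper_lip","bolt_collar"):
  for r in tip_of(n,"scene")[:1]: print(n,round(r["conf"],2),atz("scene",r["at"],.2 if n=="bolt_collar" else .18 if n=="keeper_lip" else .17).round(4))
print({k:np.round(sense()[k],4) for k in("ee_pos","contact_force","clock","gripper_width")})
E
```

```text
clock: 8.9
ee_pos: [0.5683, -0.061, 0.2351]
eef_rot: [-0.0, 0.38, 0.925, -0.0]
contact_force: [2.7, -3.2, -3.0]
gripper_width: 0.0152
finger_force: 30.0
606 gate yaw -0.75003093 -0.1440399776952488 0.06082321985807443
scene 61 [ 0.5739 -0.065 ] axis [ 0.5689 -0.0605] rms 0.0007
both [ 0.5689 -0.0605] 0.0007
gate_edge 0.62 [ 0.5042 -0.1344  0.17  ]
gate_hinge 0.87 [0.6808 0.0547 0.17  ]
keeper_lip 0.94 [ 0.5696 -0.2181  0.18  ]
bolt_collar 0.91 [ 0.4994 -0.121   0.2   ]
{'ee_pos': array([ 0.5682, -0.061 ,  0.235 ]), 'contact_force': array([ 2.6093, -4.2037, -3.2911]), 'clock': np.float64(9.15), 'gripper_width': np.float64(0.0153)}
```

View pics/s4.png

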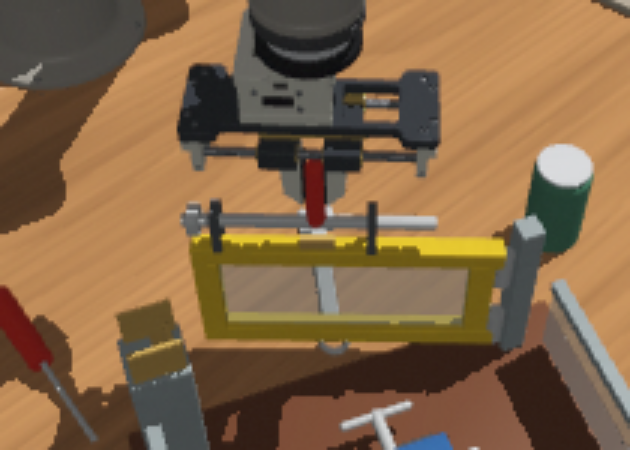

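The gate stands ajar: its free edge (crop (195,240)) has swung off the latch post (150,330), the knob is still held, and the tools are untouched. The opening is about 0.37 rad, or 10 cm at the edge, so I'm handing in.

```bash
python3 -c "
from station import *
print(close_job())"
```

```text
the job is handed in; nothing more can be done
None
```

The bolt was lifted over the lip and drawn clear with no more than about 5 N at the wrist. The gate is held about 10 cm ajar (0.37 rad) by its knob, the other items were left alone, and the job was handed in at about 9 s.

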